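# Clamp a stuck spice jar in the ratchet holding board

## Task

The spice jar's lid is stuck: push the sliding seat on which the jar stands all the way in to its end stop, so that the jar is between the jaws of the holding board. Then pump the clamp's trigger, squeezing it towards the upright handle and letting it spring back, until the sprung jaw has pushed the jar into the V and grips it firmly, but do not over-tighten it or the jar will crack; move the jaw with the trigger only, not by pushing it, and do not knock the things standing around. Finish while still holding the trigger squeezed, so that the jar stays held fast while I twist off the lid.

Things in the scene. Friction and masses are not known exactly. Their poses are not given: they have to be found in the camera images.
- clamp_board: Beech holding board with ratchet clamp, 176 x 256 mm, fixed. Origin: on the worktop, under the middle of the seat when that is fully in. Frame used below, in mm: x = the way the seat slides in (away from the robot), y = the way the jaw closes (robot's left), z up. Board top z 22; clamp head with handle and trigger at the -y end; fixed V jaw block at x +-26, y 24 to 60, up to z 98.
- spice_jar: Spice jar with wide lid, 106 mm tall, body 42 mm and lid 45 mm in diameter, 0.08 to 0.15 kg, standing loose on the seat at z 31 (the top of its lid at z 137). Origin: centre of its underside; z up.
- seat_slide (a joint): Steel seat plate with two low ribs that keep the jar, sliding along board x on two rails: 0 = out (jar at x = -60), 0.060 m = fully in against the end stop (jar at x = 0). About 2 N moves it; it stays where it is left.
- seat_post (a point): Upright black post on the seat by which it is pushed, 60 mm in front (-x) of the jar's centre and moving with the seat: 13 mm in diameter, its 17 mm wide head from z 84 to 102. This point is on its axis, at z 90, in the head. Pinch it from above across board y, or push it from the front.
- handle_grip (a point): Fixed upright rubber handle of the clamp, at x 0, y -154 (16 mm thick along y: -162 to -146; 26 mm wide along x), from z 104 to 202. This point is in its middle at z 168.
- trigger_pad (a point): Middle of the jaw-side (+y) face of the black trigger lever, where a finger presses: at rest x 0, y -105, z 162. Lever 20 mm wide, 12 thick, top at z 184 and y -94. To squeeze, fingers close along y over handle and trigger at z 168: 58 mm apart at rest (68 at the lever's top), 36 mm when fully squeezed, the middle of the pair then at y -144. Nothing else above z 140 within 60 mm.
- trigger (a joint): Trigger angle: 0 = sprung out, 0.40 rad = fully squeezed (its own stop, 8 mm short of the handle). Each full squeeze moves the jaw's rod one 5 mm tooth on (up to 10 mm when free); let it come back below 0.06 rad before the next. Takes 2 to 3 N at the pad when free, up to 14 N as the jaw grips; squeezing with 15 to 30 N is right, the stop limits the stroke.
- clamp_rod (a joint): Advance of the toothed rod towards the jar, 0 to 0.058 m; starts between 0 and 0.012. A holding pawl keeps it from going back. The rod's tail sticks out up to 31 mm beyond the handle end of the board (to y -223), at z 68.
- jaw_spring (a joint): How far the sprung jaw is pressed back on its rod, 0 to 0.0215 m, 2.0 N per mm: it tells the clamping force. About 0 until the jar is pushed into the V (8 to 11 mm after first touch), then about 4.5 mm more with each squeeze; 1 to 2 mm less after letting go. Firm: 5.5 to 14 mm (11 to 28 N) with the trigger held; the jar cracks at 15 mm (30 N).
- jaw_face (a point): Middle of the flat rubber face of the moving jaw, 40 wide x 42 mm high, at z 68; it touches the jar when it is 21 mm from the jar's axis.
- v_jaw (a point): Where the axis of the jar lies when it is seated in the fixed V jaw: x 0, y 8.5 (the middle of the seat is at y 0), z 70.
- trigger_body: The trigger lever (see trigger). Origin: its pivot, at x 0, y -130, z 110 of the board.
- clamp_rod_body: The toothed rod with the sprung jaw on its end; not to be pushed by hand. Origin: at the board's origin when the rod is fully back; moves along board y.
- jaw_pad: The sprung jaw (see jaw_spring). Origin as the rod's.
- kitchen_timer: Round wind-up kitchen timer, 68 mm wide, 53 mm high; a bystander. Origin: centre of its underside.
- card_box: Small card box, 38 x 58 x 86 mm; a bystander. Origin: centre of its underside.
- measuring_jug: Clear white measuring jug with handle, 120 x 169 x 135 mm; a bystander. Origin: its underside.
There are look-alikes about, which are no part of the job. What is meant by the spice_jar is not blue, purple or red, and is the larger of those in its own colour.

How it is judged:
By the outcome, as a careful person would: the job done as asked, in the order asked, and still so for the second after the job is handed in, while the arm keeps its last pose, push and grip.
It also fails if it takes over 67 s, if anything falls off the work surface, if the arm or the gripper's body presses on something with over 40 N, if the wrist force passes 120 N, or if a joint passes its speed limit or range.

## Robot

A 6-joint arm with a two-finger parallel gripper is mounted at the origin on a cart in front of the work surface, level with it; the furniture and walls round the work are solid. World frame = base frame: x ahead of the robot, y to its left, z up, the work surface at z = 0. Lengths are in mm, angles in rad, forces in N, time in s.
With the tool pointing down it reaches from about 400 to 925 mm from the base axis. Payload 12.5 kg.
Tool frame: the origin (TCP) lies at the very end of the fingers, on their centre line; the grasp point (between the pads) lies 19 mm behind it; z points along the fingers, y is the direction in which the jaws open and shut (so a half turn about z gives the same grasp; the last joint's range is limited). The gripper opens to 95 mm and grips with 3 to 60 N. Pads are 20 mm wide; open, the fingers measure 119 mm over their backs; the gripper's body (75 mm by 180 mm) begins 59 mm behind the grasp point.
Start: joints at [-0.106, 0.491, 1.559, -0, 1.092, -0.106], TCP at [625.017, 0.021, 214.661] pointing down, gripper open.
Joint ranges: [-3.1, 3.1], [-0.84, 2.19], [0.05, 2.79], [-1.13, 4.28], [0.06, 2.93], [-2.69, 2.69]. Speed limits (rad/s): [2.22, 2.22, 2.79, 3.14, 3.14, 3.14].

## Interface

Orientations are given as [roll, pitch, yaw] about the fixed x, y, z axes, in that order (R = Rz(yaw) Ry(pitch) Rx(roll)).
In Python, from cell import env gives the robot as it stands.
- The arm moves only by the shell command python3 -m pendant 'ROWS'. ROWS is JSON, a list that holds one entry, the list of rows, each a list of 5 numbers: the opening, from 0 (shut) to 1 (fully open), then the shift along the tool's x, y, z in m, then the turn about the tool's z in rad. A call has exactly 8 rows; each row is the pose to reach, as a shift and turn from the pose commanded when the call began, along the tool's axes at that moment; what a row does not reach only later rows make up. A row lasts 1/10 s, in which the tool goes at most 50 mm and 8.59 degrees, less where a joint would pass 70% of its speed; a pose out of reach is approached as far as the arm can. A call with a gripper value outside its range is refused whole. The fingers move at their own pace and stop on an object; the grip force is fixed at half the most. Time passes only in rows, so rows that repeat a pose let the fingers close, or fill a call up. It gives the time, the measured TCP pose, the force and the opening at its end, in the units of the state.
- env.state(): the state, without advancing time (a new reading comes with each control period).
- env.read_camera(name): name is "scene" or "side" or "wrist"; returns a dict with "image" (400x640x3 uint8, blue, green, red), "range_z" (400x640 float32, mm along the optical axis (not along the pixel's ray), 0 where there is no reading), "fx", "fy", "cx", "cy" (pixels), "rvec" (rotation vector, rad) and "tvec" (3), from world to camera coordinates, as OpenCV has them; the wrist camera has in their place "tool_from_camera" (4x4, takes a point from camera to tool coordinates, whose origin is the TCP and whose axes are the flange's). Camera axes: x right, y down, z forward; pixel columns grow to the right and rows downward; lengths in mm; the calibration is good to about 2 mm. A picture is of the moment at which its call begins: read the wrist's pose just before it.
- env.job_done(): hands the job in, once; it reports no verdict.
The state is a dict: "t": time; "joints": joint angles; "qvel": joint speeds; "tau": joint torques, N m; "eef_pos": TCP position; "tcp_rot": TCP orientation; "ft_force": force on the tool from outside, world axes, zero at the start; "moment": the same for the moment, N m; "opening": opening from 0.0 (shut) to 1.0 (fully open).
Only numpy, scipy, OpenCV 4.12 (cv2) and the standard library are available. Lean on these libraries where they do the work, as an engineer would, in place of code of your own. Each camera call takes 0.05 s, during which the arm holds its last target. There are 200 camera calls.

## Working session

There is one attempt and no reset: what is moved stays moved. The work goes in short steps, Python scripts to look and compute and a shell command to move; the robot and the scene stay as the last step left them, time stands still between calls to the robot, and variables do not carry over. Pictures are saved under pics/ and viewed, about 8 in all and at most 12, crops included, and the job is handed in when it is done.

```bash
mkdir -p pics; ls
cat > h.py <<'E'
import cv2,numpy as np
from cell import env
def cam(n):
    s=env.state(); c=env.read_camera(n); c['s']=s; return c
def w_from_c(c):
    if 'rvec' in c:
        R=cv2.Rodrigues(np.array(c['rvec'],float))[0]; t=np.array(c['tvec'],float).ravel()
        return R.T,-R.T@t
    from scipy.spatial.transform import Rotation as Ro
    R=Ro.from_euler('xyz',c['s']['tcp_rot']).as_matrix(); T=np.array(c['tool_from_camera'])
    return R@T[:3,:3], R@T[:3,3]+np.array(c['s']['eef_pos'])
def cloud(c):
    R,o=w_from_c(c); v,u=np.mgrid[0:400,0:640]; z=c['range_z']
    P=np.stack([(u-c['cx'])/c['fx']*z,(v-c['cy'])/c['fy']*z,z],-1)@R.T+o
    P[z==0]=np.nan; return P
def ray(c,u,v,z):
    R,o=w_from_c(c); d=R@np.array([(u-c['cx'])/c['fx'],(v-c['cy'])/c['fy'],1]); return o+d*(z-o[2])/d[2]
def proj(c,p):
    R,o=w_from_c(c); q=R.T@(np.array(p,float)-o); return [c['fx']*q[0]/q[2]+c['cx'],c['fy']*q[1]/q[2]+c['cy']]
E
python3 - <<'E'
from h import *
print(env.state())
for n in ['scene','side','wrist']:
    c=cam(n); np.savez('pics/'+n+'0',**{k:v for k,v in c.items() if k!='s'}); cv2.imwrite(f'pics/{n}0.png',c['image']); print(n,w_from_c(c)[1],c['fx'])
E
```

```text
pics
{'t': 0.0, 'joints': array([-1.05623515e-01,  4.91553524e-01,  1.55945142e+00, -3.27742705e-06,
        1.09168597e+00, -1.05609019e-01]), 'qvel': array([ 7.99000506e-04,  2.62831508e-04, -1.89743144e-03, -1.67992140e-03,
        2.04307851e-05,  1.51179677e-03]), 'tau': array([-9.52334158e-04, -6.12640929e+01, -2.58175153e+01,  6.92750537e-02,
        4.83079045e-02, -1.38641695e-05]), 'eef_pos': array([6.24758580e+02, 3.28263119e-02, 2.14064816e+02]), 'tcp_rot': array([-3.14050020e+00, -1.12880419e-04,  1.57078328e+00]), 'ft_force': array([ 0.10299421, -0.25622075,  0.41707698]), 'moment': array([-0.05223712,  0.00476433,  0.0141095 ]), 'opening': 0.9990511196294164}
scene [ 30.80891257 884.82374804 862.93253818] 475.97352950284886
side [501.81762719 727.93818914 740.82019447] 382.0067316496112
wrist [624.85810588  65.71567949 383.69535971] 338.21586505689476
```

View pics/scene0.png

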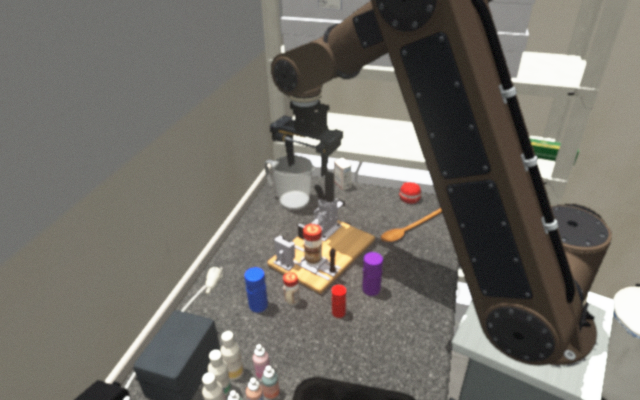

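View pics/side0.png

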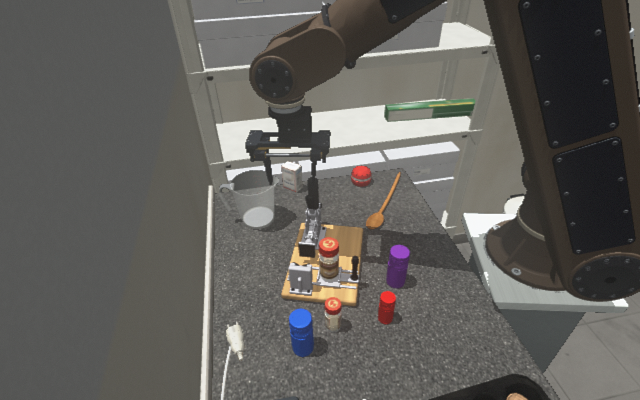

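The scene view shows the jar with the red lid on the board at (313,245) and the smaller look-alike at (291,288). The blue (257,290), purple (373,273) and red (339,300) ones are excluded by colour. The side view has the jar at (329,258), look-alike at (333,312), post at (355,265), handle/trigger at (313,195) and V block at (300,278). Next I measure and take one close crop.

Run:
```python
from h import *
for n,(x0,x1,y0,y1) in {'side':(270,410,160,340),'scene':(255,395,180,320)}.items():
    c=dict(np.load(f'pics/{n}0.npz')); P=cloud(c); im=c['image']
    hsv=cv2.cvtColor(im,cv2.COLOR_BGR2HSV)
    cv2.imwrite(f'pics/{n}c.png',cv2.resize(im[y0:y1,x0:x1],None,fx=3.2,fy=3.2,interpolation=cv2.INTER_CUBIC))
    if n=='side':
        for name,(a,b,cc,d) in {'post':(345,365,250,285),'jarlid':(315,342,235,262)}.items():
            for v in range(cc,d,3): print(name,v,[ (u,*np.round(P[v,u]).astype(int)) for u in range(a,b,5)])
        # beech top points: orange wood at z~22
        m=(abs(P[...,2]-22)<5)&(hsv[...,0]>8)&(hsv[...,0]<22)&(hsv[...,1]>90)
        m[:200]=0;m[320:]=0;m[:,:270]=0;m[:,380:]=0
        q=P[m][:,:2].astype(np.float32); r=cv2.minAreaRect(q); print(m.sum(),r,cv2.boxPoints(r))
a=cv2.imread('pics/sidec.png');b=cv2.imread('pics/scenec.png');print(a.shape,b.shape)
b=cv2.copyMakeBorder(b,0,a.shape[0]-b.shape[0],0,0,cv2.BORDER_CONSTANT)
o=np.hstack([a,b]);o=cv2.resize(o,None,fx=.85,fy=.85);print(o.shape);cv2.imwrite('pics/crop.png',o)
```

```text
post 250 [(345, np.int64(494), np.int64(28), np.int64(21)), (350, np.int64(481), np.int64(29), np.int64(23)), (355, np.int64(469), np.int64(29), np.int64(23)), (360, np.int64(455), np.int64(25), np.int64(20))]
post 253 [(345, np.int64(494), np.int64(41), np.int64(24)), (350, np.int64(482), np.int64(41), np.int64(24)), (355, np.int64(469), np.int64(40), np.int64(23)), (360, np.int64(456), np.int64(39), np.int64(23))]
post 256 [(345, np.int64(494), np.int64(52), np.int64(24)), (350, np.int64(482), np.int64(51), np.int64(23)), (355, np.int64(473), np.int64(127), np.int64(104)), (360, np.int64(456), np.int64(46), np.int64(20))]
post 259 [(345, np.int64(494), np.int64(60), np.int64(22)), (350, np.int64(482), np.int64(61), np.int64(23)), (355, np.int64(472), np.int64(132), np.int64(100)), (360, np.int64(455), np.int64(40), np.int64(1))]
post 262 [(345, np.int64(494), np.int64(72), np.int64(24)), (350, np.int64(482), np.int64(70), np.int64(22)), (355, np.int64(472), np.int64(136), np.int64(94)), (360, np.int64(455), np.int64(51), np.int64(2))]
post 265 [(345, np.int64(494), np.int64(81), np
[... 3969 characters left out ...]
4(137), np.int64(113)), (340, np.int64(507), np.int64(54), np.int64(25))]
jarlid 259 [(315, np.int64(570), np.int64(67), np.int64(26)), (320, np.int64(552), np.int64(135), np.int64(100)), (325, np.int64(540), np.int64(144), np.int64(110)), (330, np.int64(528), np.int64(144), np.int64(111)), (335, np.int64(517), np.int64(139), np.int64(106)), (340, np.int64(507), np.int64(63), np.int64(24))]
2317 ((520.1417236328125, 21.274444580078125), (337.23095703125, 218.4652862548828), 84.79852294921875) [[ 396.0725  -136.74384]
 [ 613.6382  -156.54953]
 [ 644.21094  179.29272]
 [ 426.64526  199.09842]]
(576, 448, 3) (448, 448, 3)
(490, 762, 3)<stdin>:8: RuntimeWarning: invalid value encountered in cast
```

View pics/crop.png

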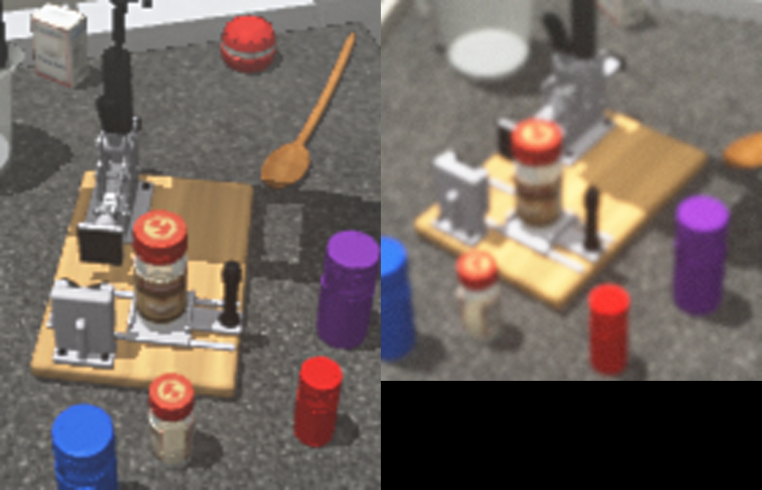

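View pics/wrist0.png

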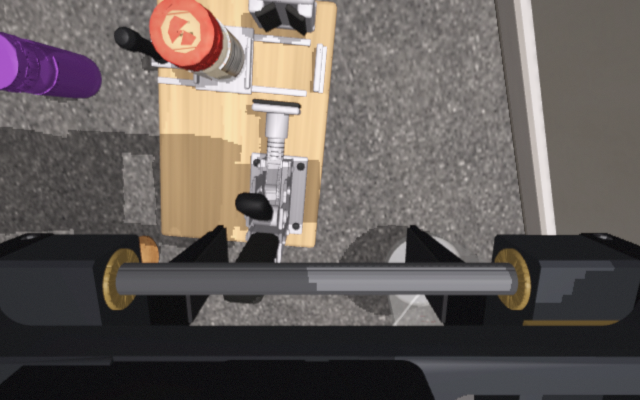

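The crop confirms the choice: the tall jar with beige/brown contents on the seat, with the smaller twin in front of it. Purple, red and blue jars are apart. The wrist view shows board edges at left (160,60)-(162,235) and right (335,0)-(315,245). Now I fit the board pose.

Run:
```python
from h import *
np.set_printoptions(precision=1,suppress=True)
w=dict(np.load('pics/wrist0.npz')); w['s']={'eef_pos':[624.8,0,214.1],'tcp_rot':[-3.1405,-.0001,1.5708]}
for p in [(160,90),(162,235),(335,5),(315,245)]: print('edge',p,ray(w,*p,22))
def fitc(q):
    A=np.c_[2*q,np.ones(len(q))]; s=np.linalg.lstsq(A,(q**2).sum(1),rcond=None)[0]; return s[:2],np.sqrt(s[2]+s[:2]@s[:2])
for n in ['side','scene','wrist']:
    c=w if n=='wrist' else dict(np.load(f'pics/{n}0.npz')); P=cloud(c); im=c['image'].astype(int); 
    g=im.sum(2)
    X,Y,Z=np.moveaxis(P,-1,0)
    near=lambda x,y,r:np.hypot(X-x,Y-y)<r
    m=near(531,122,40)&(Z>133)&(Z<142); q=P[m][:,:2]
    if len(q)>5:
        r=cv2.minEnclosingCircle(q.astype(np.float32)); print(n,'lid',m.sum(),r,P[m].mean(0))
    m=near(472,128,16)&(Z>86)&(Z<106); print(n,'post',m.sum(),P[m].mean(0) if m.any() else'',P[m].min(0) if m.any() else '',P[m].max(0) if m.any() else '')
    m=near(580,-30,70)&(Z>112)&(Z<200)&(g<150)
    for z in range(110,210,10):
        k=m&(abs(Z-z)<5)
        if k.sum()>3: print(n,'blk',z,k.sum(),P[k].min(0),P[k].max(0))
```

```text
edge (160, 90) [465.   95.8  22. ]
edge (162, 235) [450.6 -59.9  22. ]
edge (335, 5) [642.4 174.2  22. ]
edge (315, 245) [623.  -71.7  22. ]
side lid 248 ((533.5038452148438, 123.56218719482422), 22.824054718017578) [532.8 126.2 138.2]
side post 59 [473.2 132.2  96.4] [465.1 123.7  86.1] [481.3 137.7 104.8]
side blk 120 7 [568.4 -29.7 117.6] [573.5 -26.3 123.6]
side blk 130 12 [568.2 -33.6 125.7] [575.7 -24.9 134.9]
side blk 140 16 [567.9 -32.  135. ] [582.8   5.  144.9]
side blk 150 19 [570.  -31.4 145.2] [587.3   9.7 154.3]
side blk 160 20 [567.5 -33.  155.3] [587.6  14.2 164.4]
side blk 170 18 [569.4 -29.1 165.6] [588.5  18.8 175. ]
side blk 180 16 [573.3  15.8 175.4] [587.6  22.6 184.8]
scene lid 171 ((531.1139526367188, 123.32637023925781), 24.434858322143555) [532.4 125.7 136.5]
scene post 47 [472.4 132.2  95.4] [465.  123.2  86.6] [483.  138.2 101.8]
scene blk 120 5 [570.6 -30.  116.6] [585.5 -27.1 122.1]
scene blk 130 14 [568.8 -30.4 125. ] [589.2 -24.  133.9]
scene blk 140 8 [570.7 -32.1 137. ] [584.5   5.1 144.8]
scene blk 150 11 [572.9 -31.6 145. ] [584.8  11.  153.4]
scen
[... 216 characters left out ...]
73438), 22.164701461791992) [534.6 123.3 136.8]
wrist post 522 [477.  127.5  97.2] [466.8 120.4  86.1] [483.2 136.3 103.1]
wrist blk 110 32 [569.8 -30.6 112.1] [591.5 -26.3 115. ]
wrist blk 120 122 [569.9 -33.8 115. ] [592.6 -26.3 124.9]
wrist blk 130 134 [569.8 -33.5 125.1] [593.  -26.3 134.9]
wrist blk 140 165 [569.2 -35.4 135.1] [593.1  -2.6 145. ]
wrist blk 150 224 [567.7 -34.8 145.1] [593.1   5.  155. ]
wrist blk 160 199 [567.4 -33.1 155.1] [593.6   7.4 165. ]
wrist blk 170 189 [569.4 -29.9 165. ] [594.   12.3 174.9]
wrist blk 180 302 [575.8   7.  175.4] [594.5  22.8 185. ]
wrist blk 190 273 [576.1  11.5 185. ] [593.1  20.9 188.2]
wrist blk 200 26 [569.4 -40.7 199.1] [591.5 -36.1 200. ]
```

```bash
python3 -m pendant '[[[0.5,0.01,-0.01,-0.02,-0.14],[0.5,0.03,-0.03,-0.025,-0.28],[0.5,0.05,-0.06,-0.025,-0.42],[0.5,0.075,-0.09,-0.025,-0.56],[0.5,0.1,-0.12,-0.025,-0.7],[0.5,0.12,-0.14,-0.025,-0.84],[0.5,0.1286,-0.151,-0.025,-0.98],[0.5,0.1286,-0.151,-0.025,-1.12]]]'
```

```text
t: 0.95
eef_pos: [472.5, 129.7, 239.8]
tcp_rot: [-3.142, -0.0, 2.698]
ft_force: [0.3, -0.1, 0.5]
opening: 0.503
```

```bash
python3 -m pendant '[[[0.5,0,0,0,-0.14],[0.5,0,0,0.02,-0.28],[0.5,0,0,0.04,-0.366],[0.5,0,0,0.05,-0.366],[0.5,0,0,0.05,-0.366],[0.5,0,0,0.05,-0.366],[0.5,0,0,0.05,-0.366],[0.5,0,0,0.05,-0.366]]]'; python3 -c "
from h import *
c=cam('wrist');print(c['s']['eef_pos'],c['s']['tcp_rot']);cv2.imwrite('pics/w1.png',c['image'])
P=cloud(c);X,Y,Z=np.moveaxis(P,-1,0)
m=(np.hypot(X-472,Y-128)<20)&(Z>97)&(Z<106);print(m.sum(),P[m].min(0),P[m].max(0))
m=(np.hypot(X-533,Y-124)<35)&(Z>132)&(Z<142);print(m.sum(),P[m].min(0),P[m].max(0))
print(proj(c,[473.7,128.6,102]))
"
```

```text
t: 1.75
eef_pos: [474.3, 128.7, 190.3]
tcp_rot: [3.141, 0.001, 3.056]
ft_force: [0.2, -0.5, -0.0]
opening: 0.499
[474.29860227 128.66836517 190.29646373] [3.14132226e+00 1.22106488e-03 3.05607905e+00]
275 [466.2778386  121.42608867  97.01333371] [481.26931661 136.76226911 102.93201034]
1318 [530.71738145 102.54743486 134.6901532 ] [555.60964196 145.38719581 138.60058941]
[np.float64(314.9962390318067), np.float64(204.5897030845937)]
```

View pics/w1.png

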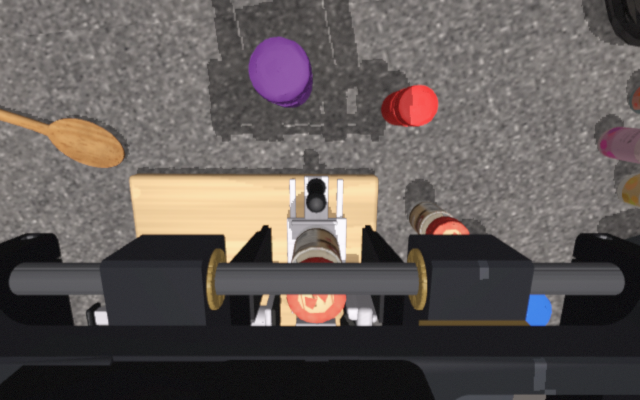

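The post head is at (317,200), centred between the fingers, and the board front edge at row 177 is level, so the alignment is good. Going down and pinching.

```bash
python3 -m pendant '[[[0.5,0,0,0.03,0],[0.5,0,0,0.06,0],[0.5,0,0,0.085,0],[0.5,0,0,0.1,0],[0.5,0,0,0.112,0],[0.5,0,0,0.112,0],[0.3,0,0,0.112,0],[0.25,0,0,0.112,0]]]'; python3 -m pendant '[[[0.1,0,0,0,0],[0.1,0,0,0,0],[0.1,0,0,0,0],[0.1,0,0,0,0],[0.1,0,0,0,0],[0.1,0,0,0,0],[0.1,0,0,0,0],[0.1,0,0,0,0]]]'
```

```text
t: 2.6
eef_pos: [474.5, 128.7, 78.5]
tcp_rot: [3.141, 0.002, 3.057]
ft_force: [-0.0, -0.4, -0.3]
opening: 0.386
t: 3.4
eef_pos: [474.1, 128.3, 78.0]
tcp_rot: [-3.141, 0.001, 3.057]
ft_force: [-0.8, -4.3, 5.6]
opening: 0.165
```

```bash
python3 -m pendant '[[[0.1,-0.002,0,0,0],[0.1,-0.006,0,0,0],[0.1,-0.011,0,0,0],[0.1,-0.016,0,0,0],[0.1,-0.021,0,0,0],[0.1,-0.026,0,0,0],[0.1,-0.031,0,0,0],[0.1,-0.035,0,0,0]]]'; python3 -m pendant '[[[0.1,-0.004,0,0,0],[0.1,-0.009,0,0,0],[0.1,-0.014,0,0,0],[0.1,-0.018,0,0,0],[0.1,-0.022,0,0,0],[0.1,-0.024,0,0,0],[0.1,-0.024,0,0,0],[0.1,-0.024,0,0,0]]]'
```

```text
t: 4.2
eef_pos: [509.0, 125.2, 78.0]
tcp_rot: [-3.141, 0.0, 3.057]
ft_force: [-2.2, -5.5, 7.3]
opening: 0.166
t: 5.0
eef_pos: [533.2, 123.1, 78.0]
tcp_rot: [-3.141, 0.001, 3.057]
ft_force: [0.4, -6.9, 4.8]
opening: 0.168
```

```bash
python3 -m pendant '[[[0.1,-0.001,0,0,0],[0.1,-0.002,0,0,0],[0.1,-0.003,0,0,0],[0.1,-0.004,0,0,0],[0.1,-0.004,0,0,0],[0.1,-0.004,0,0,0],[0.1,-0.004,0,0,0],[0.1,-0.004,0,0,0]]]'; python3 -c "
from h import *
c=cam('side');o=c['image'][160:310,270:390];d=cam('scene')['image'][170:320,270:390]
cv2.imwrite('pics/s2.png',np.hstack([cv2.resize(x,None,fx=3.3,fy=3.3,interpolation=2) for x in (o,d)]))"
```

```text
t: 5.8
eef_pos: [534.0, 123.0, 78.0]
tcp_rot: [-3.14, -0.006, 3.057]
ft_force: [-14.7, -4.4, 15.8]
opening: 0.166
```

View pics/s2.png

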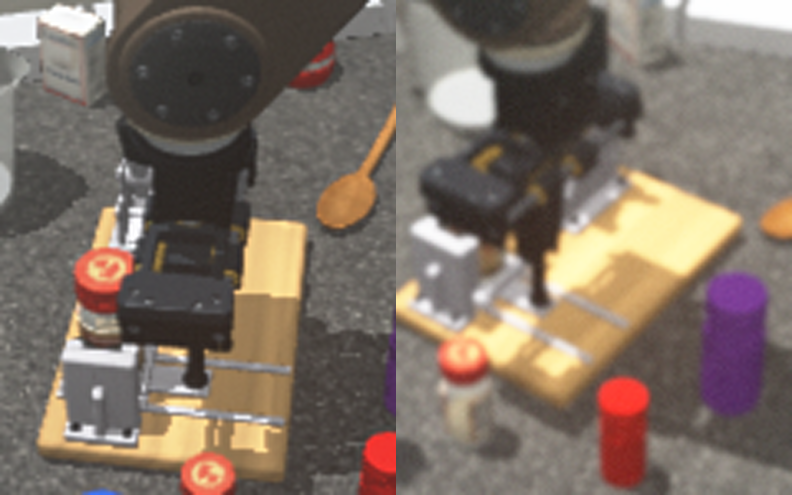

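The seat is fully in: 60 mm of travel, then 15 N at the stop. The jar stands upright behind the V block. Releasing the post, rising and going over the handle.

```bash
python3 -m pendant '[[[0.1,0.003,0,0,0],[0.15,0.003,0,0,0],[0.25,0.003,0,0,0],[0.35,0.003,0,0,0],[0.45,0.003,0,0,0],[0.45,0.003,0,0,0],[0.45,0.003,0,-0.01,0],[0.45,0.003,0,-0.03,0]]]'; python3 -m pendant '[[[0.45,0,0,-0.03,0],[0.45,0,0,-0.06,0],[0.45,0,0,-0.09,0],[0.6,0,0,-0.12,0],[0.8,0,0,-0.125,0],[1,0,0,-0.125,0],[1,0,0,-0.125,0],[1,0,0,-0.125,0]]]'; python3 -m pendant '[[[1,-0.01,-0.02,0,0],[1,-0.02,-0.04,0,0],[1,-0.03,-0.06,0,0],[1,-0.04,-0.08,0,0],[1,-0.05,-0.105,0,0],[1,-0.06,-0.12,0,0],[1,-0.063,-0.13,0,0],[1,-0.063,-0.13,0,0]]]'
python3 - <<'E'
from h import *
c=cam('wrist');s=c['s'];np.set_printoptions(precision=1,suppress=True);print(s['eef_pos'],s['tcp_rot'],s['opening'])
n=cam('side');P=cloud(n);X,Y,Z=np.moveaxis(P,-1,0)
m=(np.hypot(X-593,Y-118)<35)&(Z>132)&(Z<142);print('lid',m.sum(),P[m].min(0),P[m].max(0))
cv2.imwrite('pics/s3.png',np.hstack([cv2.resize(n['image'][160:310,260:380],None,fx=3.3,fy=3.3,interpolation=2),cv2.resize(c['image'],(396,495))[:, :]]))
E
```

```text
t: 6.7
eef_pos: [533.2, 123.5, 107.4]
tcp_rot: [-3.141, -0.002, 3.057]
ft_force: [0.0, 0.5, 0.3]
opening: 0.447
t: 7.5
eef_pos: [533.4, 123.5, 231.6]
tcp_rot: [-3.141, -0.002, 3.057]
ft_force: [0.1, 0.7, -0.6]
opening: 0.815
t: 8.3
eef_pos: [585.6, -12.1, 232.0]
tcp_rot: [3.142, -0.001, 3.056]
ft_force: [0.2, -0.5, -0.4]
opening: 1.0
[585.6 -12.1 232. ] [ 3.1 -0.   3.1] 1.0003806712720766
lid 240 [571.3  96.9 132.1] [613.1 141.5 141.1]
```

View pics/s3.png

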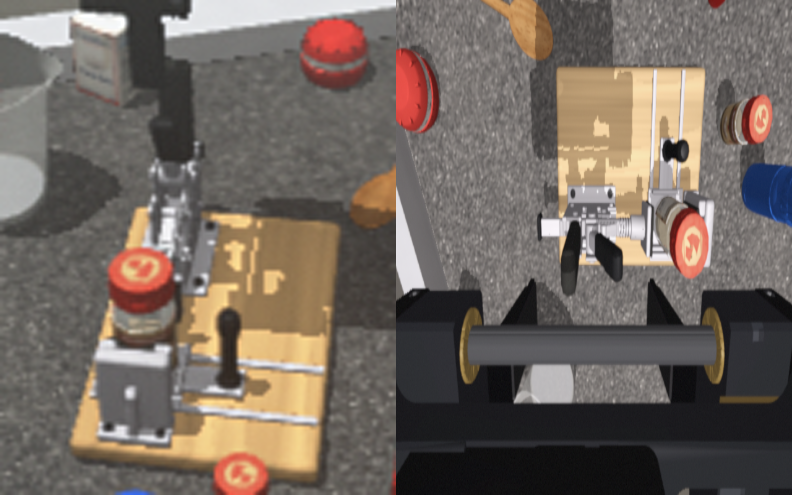

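Side: jar upright between the jaws, seat in. Wrist (shown squeezed): handle and lever below, rod and spring at about (610,228), jaw against the jar side, tail at (540,228). Checking the numbers.

```bash
cat >> h.py <<'E'
yaw=-0.0848; O=np.array([593.8,117.9]); B=np.array([[np.cos(yaw),np.sin(yaw)],[-np.sin(yaw),np.cos(yaw)]])
def board(P):
    Q=P.copy(); Q[...,:2]=(P[...,:2]-O)@B.T; return Q
E
python3 - <<'E'
from h import *
np.set_printoptions(precision=1,suppress=True)
c=cam('wrist');Q=board(cloud(c));X,Y,Z=np.moveaxis(Q,-1,0);g=c['image'].astype(int).sum(2)
print(board(np.array(c['s']['eef_pos'])[None]))
def r(n,m): print(n,m.sum(),np.nanpercentile(Q[m],[3,50,97],axis=0).round(1).tolist() if m.sum() else '')
m=(abs(X)<40)&(Y<-130)&(Y>-180)&(Z>185)&(Z<206);r('handle top',m)
m=(abs(X)<40)&(Y>-130)&(Y<-70)&(Z>150)&(Z<190);r('lever',m)
m=(abs(X)<30)&(Y>-240)&(Y<-185)&(Z>55)&(Z<80);r('tail',m)
m=(abs(X)<30)&(Y>-70)&(Y<0)&(Z>50)&(Z<92);r('rodjaw',m)
m=(abs(X)<30)&(Y>-70)&(Y<0)&(Z>80)&(Z<92);r('jawtop',m)
m=(np.hypot(X,Y)<40)&(Z>130)&(Z<142);r('lid',m)
cv2.imwrite('pics/w3.png',c['image'])
E
```

```text
[[   2.4 -129.   232.4]]
handle top 997 [[-13.8, -160.1, 188.3], [-3.6, -152.3, 200.0], [8.9, -145.5, 202.1]]
lever 1053 [[-10.6, -119.5, 151.6], [-3.1, -108.1, 180.0], [6.7, -96.9, 187.1]]
tail 541 [[-10.7, -214.9, 63.8], [-2.3, -202.7, 71.7], [6.7, -186.0, 76.5]]
rodjaw 1829 [[-22.0, -66.9, 53.4], [-4.5, -42.0, 77.3], [15.9, -6.8, 89.9]]
jawtop 713 [[-21.2, -45.5, 80.8], [-3.9, -39.0, 87.8], [17.0, -8.2, 90.9]]
lid 2383 [[-20.2, -19.6, 132.4], [-1.9, -0.7, 136.8], [17.4, 19.3, 138.2]]
```

View pics/w3.png

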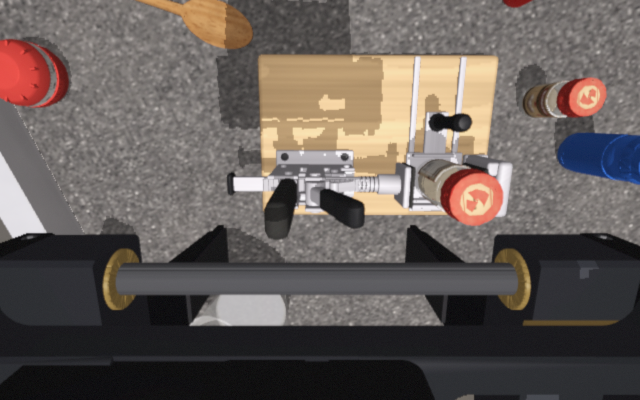

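View: handle top (278,225), lever (342,207), tail end (232,183), jaw face (~408,187), lid (472,195). The jaw is about 16 mm short of the jar. Going down over handle and lever.

```bash
python3 -m pendant '[[[1,0.004,-0.001,0,0],[1,0.004,-0.001,0.015,0],[1,0.004,-0.001,0.03,0],[1,0.004,-0.001,0.05,0],[1,0.004,-0.001,0.07,0],[1,0.004,-0.001,0.083,0],[1,0.004,-0.001,0.083,0],[0.85,0.004,-0.001,0.083,0]]]'
python3 - <<'E'
from h import *
c=cam('wrist');print(board(np.array(c['s']['eef_pos'])[None]));cv2.imwrite('pics/w4.png',c['image'])
E
```

```text
t: 9.25
eef_pos: [581.6, -11.8, 150.2]
tcp_rot: [-3.142, 0.0, 3.057]
ft_force: [-0.3, 0.5, 0.3]
opening: 0.959
[[  -1.12896766 -130.24971122  150.15251636]]
```

View pics/w4.png

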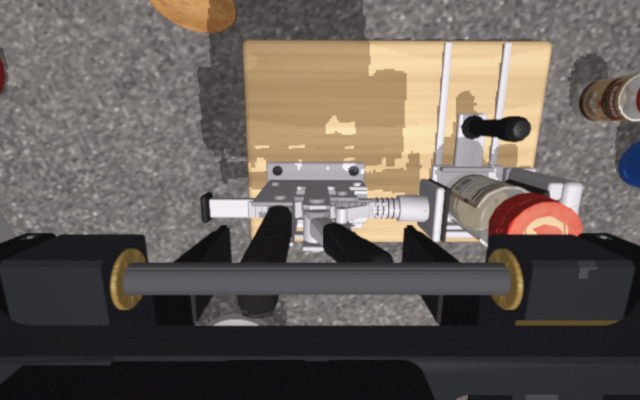

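Wrist camera sees tail tip (205,208) and jaw (435,200) even here, so I can measure the rod between squeezes. First squeeze.

```bash
cat > m.py <<'E'
from h import *
np.set_printoptions(precision=1,suppress=True)
c=cam('wrist');Q=board(cloud(c));X,Y,Z=np.moveaxis(Q,-1,0)
s=c['s'];print('tcp',board(np.array(s['eef_pos'])[None]),'open',round(s['opening'],3),'F',s['ft_force'],'t',s['t'])
def r(n,m): print(n,m.sum(),np.nanpercentile(Q[m],[2,50,98],axis=0)[:,1] if m.sum() else '')
r('tail',(abs(X)<15)&(Y>-240)&(Y<-187)&(Z>58)&(Z<82))
r('jaw',(abs(abs(X)-14)<4)&(Y>-60)&(Y<-5)&(Z>75)&(Z<93)&(X<0))
r('lid',(abs(X)<40)&(abs(Y)<40)&(Z>133)&(Z<142))
r('jar',(abs(X+10)<10)&(abs(Y)<40)&(Z>95)&(Z<112))
import sys
if len(sys.argv)>1: cv2.imwrite(sys.argv[1],c['image'])
E
python3 m.py
python3 -m pendant '[[[0.8,0,0,0,0],[0.7,0,0,0,0],[0.62,0,-0.003,0,0],[0.54,0,-0.007,0,0],[0.46,0,-0.01,0,0],[0.38,0,-0.0135,0,0],[0.3,0,-0.0135,0,0],[0.3,0,-0.0135,0,0]]]'; python3 m.py
```

```text
tcp [[  -0.9 -130.3  150.5]] open 0.923 F [ 0.3 -0.3 -0. ] t 9.3
tail 890 [-215.1 -204.  -187.7]
jaw 393 [-45.7 -37.5 -14.2]
lid 2148 [-19.6  -0.8  19. ]
jar 731 [-21.2 -16.2  39.6]
t: 10.15
eef_pos: [580.3, -25.9, 149.7]
tcp_rot: [-3.141, 0.0, 3.056]
ft_force: [-1.5, -3.0, 1.1]
opening: 0.373
tcp [[  -1.2 -144.4  149.7]] open 0.373 F [-1.5 -3.   1.1] t 10.15
tail 723 [-209.5 -200.8 -187.7]
jaw 426 [-39.8 -31.2 -14.2]
lid 3291 [-20.3  -4.8  17.7]
jar 782 [-21.2 -16.6  39.3]
```

The first squeeze was complete (35 mm), rod on by about 6 mm. Release and squeeze again.

```bash
python3 -m pendant '[[[0.45,0,0.003,0,0],[0.55,0,0.007,0,0],[0.65,0,0.011,0,0],[0.75,0,0.0135,0,0],[0.85,0,0.0145,0,0],[0.85,0,0.0145,0,0],[0.85,0,0.0145,0,0],[0.85,0,0.0145,0,0]]]'; python3 m.py;
python3 -m pendant '[[[0.8,0,0,0,0],[0.7,0,0,0,0],[0.62,0,-0.003,0,0],[0.54,0,-0.007,0,0],[0.46,0,-0.01,0,0],[0.38,0,-0.0135,0,0],[0.3,0,-0.0145,0,0],[0.3,0,-0.0145,0,0]]]'; python3 m.py pics/w5.png
```

```text
t: 11.0
eef_pos: [581.6, -10.9, 149.6]
tcp_rot: [3.142, 0.0, 3.057]
ft_force: [0.0, 0.2, -0.3]
opening: 0.847
tcp [[  -1.3 -129.4  149.6]] open 0.847 F [ 0.   0.2 -0.3] t 11.0
tail 738 [-209.3 -201.  -187.6]
jaw 400 [-39.7 -31.5 -14.1]
lid 2172 [-19.7  -0.1  19. ]
jar 744 [-21.1 -16.2  39.5]
t: 11.85
eef_pos: [580.4, -25.9, 149.7]
tcp_rot: [-3.141, 0.0, 3.056]
ft_force: [-0.2, -2.5, 3.1]
opening: 0.377
tcp [[  -1.2 -144.4  149.7]] open 0.377 F [-0.2 -2.5  3.1] t 11.85
tail 584 [-204.6 -198.2 -187.5]
jaw 422 [-34.7 -27.1 -14.2]
lid 3302 [-20.3  -4.8  17.6]
jar 789 [-21.2 -16.4  39.3]
```

View pics/w5.png

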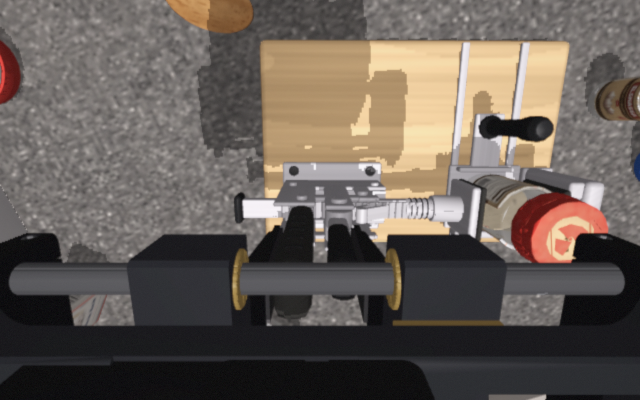

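Both pumps work, 5 mm each. (Jaw − tail) = 169.4 to 169.9 mm with no load, so any drop in it will be the spring compression. Continue.

```bash
sed -i '/^import sys/i m1=(abs(X)<15)\&(Y>-240)\&(Y<-187)\&(Z>58)\&(Z<82); m2=(abs(abs(X)-14)<4)\&(Y>-60)\&(Y<-5)\&(Z>75)\&(Z<93)\&(X<0); print("diff", np.percentile(Y[m2],2)-np.percentile(Y[m1],2))' m.py
for i in 1 2; do python3 -m pendant '[[[0.45,0,0.003,0,0],[0.55,0,0.007,0,0],[0.65,0,0.011,0,0],[0.75,0,0.0135,0,0],[0.85,0,0.0145,0,0],[0.85,0,0.0145,0,0],[0.85,0,0.0145,0,0],[0.85,0,0.0145,0,0]]]';
python3 -m pendant '[[[0.8,0,0,0,0],[0.7,0,0,0,0],[0.62,0,-0.003,0,0],[0.54,0,-0.007,0,0],[0.46,0,-0.01,0,0],[0.38,0,-0.0135,0,0],[0.3,0,-0.0145,0,0],[0.3,0,-0.0145,0,0]]]'; python3 m.py pics/w6.png; done
```

```text
t: 12.7
eef_pos: [581.5, -10.9, 149.6]
tcp_rot: [3.142, -0.0, 3.057]
ft_force: [-0.1, -1.0, 0.2]
opening: 0.845
t: 13.5
eef_pos: [580.4, -25.9, 149.7]
tcp_rot: [-3.141, 0.0, 3.056]
ft_force: [-0.1, -2.0, 2.5]
opening: 0.374
tcp [[  -1.2 -144.4  149.7]] open 0.374 F [-0.1 -2.   2.5] t 13.5
tail 454 [-199.9 -194.7 -187.5]
jaw 390 [-30.3 -23.6 -13. ]
lid 3232 [-19.   -3.9  18.9]
jar 780 [-19.9 -15.2  39.4]
diff 169.58279575142018
t: 14.35
eef_pos: [581.5, -10.9, 149.6]
tcp_rot: [3.142, -0.0, 3.057]
ft_force: [0.9, 0.8, 0.1]
opening: 0.848
t: 15.15
eef_pos: [580.4, -25.9, 149.7]
tcp_rot: [-3.141, 0.0, 3.056]
ft_force: [-1.0, -2.2, 3.0]
opening: 0.374
tcp [[  -1.2 -144.4  149.7]] open 0.374 F [-1.  -2.2  3. ] t 15.15
tail 318 [-195.1 -191.  -187.2]
jaw 398 [-25.2 -18.3  -7.5]
lid 2971 [-14.1  -0.1  25.1]
jar 782 [-14.9 -10.3  39.2]
diff 169.84044701353656
```

The jar is moving towards the V (6 of about 9 mm) and the spring is still unloaded. Next squeeze, measuring both held and released.

```bash
sed -i 's/Y<-187/Y<-178/g' m.py; python3 m.py
python3 -m pendant '[[[0.45,0,0.003,0,0],[0.55,0,0.007,0,0],[0.65,0,0.011,0,0],[0.75,0,0.0135,0,0],[0.85,0,0.0145,0,0],[0.85,0,0.0145,0,0],[0.85,0,0.0145,0,0],[0.85,0,0.0145,0,0]]]';
python3 -m pendant '[[[0.8,0,0,0,0],[0.7,0,0,0,0],[0.62,0,-0.003,0,0],[0.54,0,-0.007,0,0],[0.46,0,-0.01,0,0],[0.38,0,-0.0135,0,0],[0.3,0,-0.0145,0,0],[0.3,0,-0.0145,0,0]]]'; python3 m.py pics/w7.png
```

```text
tcp [[  -1.2 -144.4  149.7]] open 0.374 F [-0.6 -2.9  3.3] t 15.2
tail 551 [-194.9 -188.7 -178.6]
jaw 399 [-25.4 -18.6  -7.8]
lid 2954 [-14.2   0.1  25.2]
jar 789 [-15.  -10.2  38.9]
diff 169.5448711057966
t: 16.05
eef_pos: [581.5, -10.9, 149.6]
tcp_rot: [3.142, -0.0, 3.057]
ft_force: [0.1, -0.5, 0.6]
opening: 0.844
t: 16.85
eef_pos: [580.4, -25.9, 149.8]
tcp_rot: [-3.141, 0.0, 3.056]
ft_force: [-0.7, -2.0, 4.1]
opening: 0.372
tcp [[  -1.2 -144.5  149.8]] open 0.372 F [-0.7 -2.   4.1] t 16.85
tail 428 [-190.3 -185.4 -178.5]
jaw 393 [-23.4 -16.7  -5.8]
lid 2879 [-12.5   1.3  26.8]
jar 786 [-13.3  -8.8  38.9]
diff 166.86682170102173
```

The jar is seated (moved only about 2 mm) and the spring is at about 2.8 mm. One more squeeze should give about 7 mm.

```bash
python3 -m pendant '[[[0.45,0,0.003,0,0],[0.55,0,0.007,0,0],[0.65,0,0.011,0,0],[0.75,0,0.0135,0,0],[0.85,0,0.0145,0,0],[0.85,0,0.0145,0,0],[0.85,0,0.0145,0,0],[0.85,0,0.0145,0,0]]]'; python3 m.py
python3 -m pendant '[[[0.8,0,0,0,0],[0.7,0,0,0,0],[0.62,0,-0.003,0,0],[0.54,0,-0.007,0,0],[0.46,0,-0.01,0,0],[0.38,0,-0.0135,0,0],[0.3,0,-0.0145,0,0],[0.3,0,-0.0145,0,0]]]'; python3 m.py;python3 m.py pics/w8.png; python3 -c "
from h import *
cv2.imwrite('pics/s8.png',np.hstack([cv2.resize(cam('side')['image'][150:320,240:380],None,fx=2.8,fy=2.8,interpolation=2),cv2.resize(cv2.imread('pics/w8.png')[100:280,180:640][:, 20:],(400,476))]))"
```

```text
t: 17.7
eef_pos: [581.5, -10.9, 149.5]
tcp_rot: [-3.142, -0.0, 3.057]
ft_force: [-0.1, -0.7, -1.1]
opening: 0.847
tcp [[  -1.3 -129.4  149.5]] open 0.847 F [-0.1 -0.7 -1.1] t 17.7
tail 479 [-191.4 -186.4 -178.3]
jaw 384 [-23.4 -16.4  -6. ]
lid 2092 [-11.6   7.5  26.7]
jar 720 [-13.2  -8.4  39.5]
diff 168.01327752874363
t: 18.55
eef_pos: [580.6, -26.0, 150.1]
tcp_rot: [3.142, 0.001, 3.056]
ft_force: [-0.4, -1.2, 4.9]
opening: 0.373
tcp [[  -1.  -144.5  150.1]] open 0.373 F [-0.4 -1.2  4.9] t 18.55
tail 310 [-185.8 -182.  -178.1]
jaw 397 [-23.2 -16.5  -5.8]
lid 2923 [-12.4   1.6  26.9]
jar 788 [-13.2  -8.5  39. ]
diff 162.63407598813512
tcp [[  -1.  -144.5  150.1]] open 0.372 F [-1.  -0.7  5.4] t 18.6
tail 309 [-185.8 -182.  -178.2]
jaw 394 [-23.2 -16.5  -5.7]
lid 2929 [-12.4   1.5  27.1]
jar 774 [-13.1  -8.6  38.4]
diff 162.59867625426727
```

View pics/s8.png

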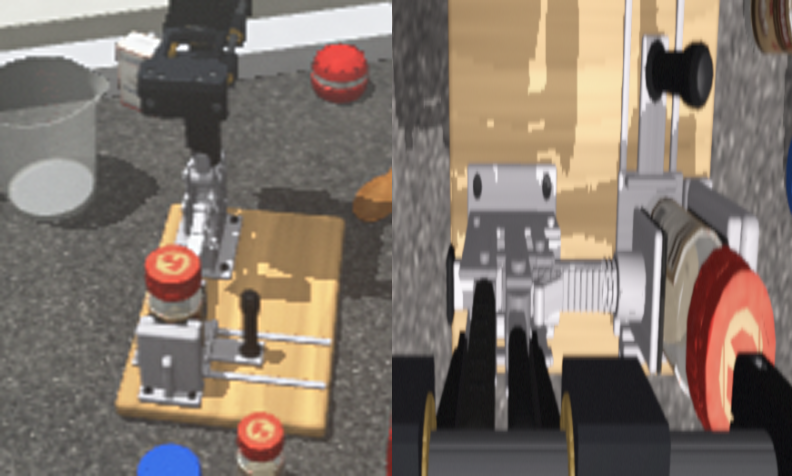

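Spring compression is about 7.0 mm (about 14 N), inside the 5.5 to 14 mm range. The picture shows the jar upright in the V with the jaw flat against it, the seat in and bystanders standing. The trigger is held at its stop (35 mm), so I hand it in.

```bash
python3 -c "
from h import *
print(env.job_done()); s=env.state(); print(s['t'],s['opening'],s['ft_force'])"
```

```text
the job is handed in; nothing more can be done
None
the job is handed in; nothing more can be done
```

The jar is clamped firmly in the V, and the gripper is still holding the trigger squeezed so you can twist off the lid. The job was handed in at about 18.7 s and no verdict was reported.

- **Seat:** I pinched the post and pushed the seat in. It travelled about 60 mm, then the force rose to about 15 N at the end stop.
- **Clamp:** I squeezed the trigger fully six times, and each squeeze moved the rod about 5 mm. The jar was seated in the V after the fifth squeeze, with the spring pressed back about 2.8 mm.
- **Last checks, trigger held:**
  - The spring is pressed back about 7.0 mm (about 14 N), by comparing the jaw with the rod's tail in the wrist camera. Counting rod travel against jaw travel gives 6.8 mm. Both are inside the 5.5 to 14 mm range and well below the 15 mm cracking point.
  - The finger opening is 35 mm, so the trigger is at its stop.
  - The jar is upright and everything in view around it is still standing. The highest force reading I saw was about 22 N, when pushing the seat against its stop.

No checks failed or disagreed. The state could not be read after handing in, so nothing was checked after that.

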